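# Check an angle bracket with a square on the sloping stand

### The job

Set the aluminium angle bracket flat on the sloping stand with the back of its upright square against the cleat, and let go. Then lift the square out of its holder by the blade, stand it upright on the bench and let go, take it again by the thick stock alone, and press it firmly for about a second into the bracket's inner corner, stock flat down on the foot and the back edge of the blade flush against the upright. Let go and leave it standing flush in the corner with the bracket still against the cleat, without knocking the cork ring or the dish about.

Things in the scene. Friction and masses are not known exactly. Their poses are not given: they have to be found in the camera images.
- deck: Sloping top of a fixed white stand: 227 x 100 mm board at 12 degrees, high end to the robot's right, low end left (yaw varies 0.15 rad). Origin: on the surface, mid-width, at the cleat's face, 24 mm above the bench; x up the slope, y across, z square out of the surface. Board x 0 to 215 mm, y -50 to 50 mm. The cleat is a bar across the low end, x -12 to 0 mm, 12 mm high.
- bracket: Loose plain aluminium angle bracket, 0.2 kg, standing on the bench: foot plate 118 x 60 x 8 mm and, at its -x end, an upright plate 8 mm thick, 60 mm wide, 120 mm high over all. Origin: centre of the foot's underside; x along the foot away from the upright, y across, z up. Upright: outer back face x = -59 mm, inner face x = -51 mm. Grip it from above across the upright's 8 mm.
- bracket_foot: The foot plate of the bracket (fixed part of it); same origin and axes as the bracket.
- bracket_upright: The upright plate of the bracket (fixed part of it); same origin and axes as the bracket.
- holder: Fixed light wooden holder block 150 x 54 x 42 mm with a long slot 30 mm wide and 30 mm deep, in which the square's stock starts. Origin: centre of its underside; x along the slot.
- square: Loose steel square, 0.25 kg: dark thick stock 130 x 24 x 26 mm (x, y, z), bright blade standing up at its -x end. Origin: centre of the stock's underside; x along the stock away from the blade, y thickness, z up. Blade's back edge and stock's end lie in the plane x = -65 mm. Starts upright in the holder, underside 12 mm above the bench, only the blade clear above it. Stands stably on its stock.
- square_blade: The blade of the square (fixed part of it): 22 mm along x, 8 mm thick in y, its top 110 mm above the stock's underside. Origin: on top of the stock, mid-thickness, at the blade's back edge (-65, 0, 26 mm from the square's origin); same axes.
- square_heel (a point): Outer corner of the square where the stock's underside meets the plane of the blade's back edge, mid-thickness: (-65, 0, 0) mm from the square's origin.
- blade_top (a point): Top of the blade's back edge: (-65, 0, 110) mm from the square's origin.
- corner (a point): Inner corner of the bracket, mid-width, where the foot's top meets the upright's inner face: (-51, 0, 8) mm from the bracket's origin. The square's heel belongs here.
- cork_ring: Bystander: loose cork ring lying on the bench, 120 mm across, 31 mm high.
- petri_dish: Bystander: loose clear dish on the bench, 59 mm across, 14 mm high.

How it is judged:
By the outcome, as a careful person would: the job done as asked, in the order asked, and still so for the second after the job is handed in, with the robot touching nothing.
It also fails if it takes over 72 s, if anything falls off the work surface, if the arm or the gripper's body presses on something with over 40 N, if the wrist force passes 120 N, or if a joint passes its speed limit or range.

### The arm

A 6-joint arm with a two-finger parallel gripper is mounted at the origin on a cart in front of the work surface, level with it; the furniture and walls round the work are solid. World frame = base frame: x ahead of the robot, y to its left, z up, the work surface at z = 0. Lengths are in m, angles in degrees, forces in N, time in s.
With the tool pointing down it reaches from about 0.35 to 0.875 m from the base axis. Payload 4.2 kg.
Tool frame: the origin (TCP) lies midway between the tips of the shut fingers; the grasp point (between the pads) lies 19 mm behind it; z points along the fingers, y is the line along which they close (so a half turn about z gives the same grasp; the last joint's range is limited). The gripper opens to 87 mm and grips with 3 to 60 N. Pads are 19 mm wide; open, the fingers measure 117 mm over their backs; the gripper's body (75 mm by 190 mm) begins 51 mm behind the grasp point.
Start: joints at [89.129, 22.042, 0.453, 0, -68.411, -14.817], TCP at [0.169, 0.602, 0.223] pointing down, gripper open.
Joint ranges: [-179.83, 179.83], [-69.29, 118.12], [-61.27, 80.66], [-181.25, 117.63], [-171.15, -9.14], [-177.46, 177.46]. Speed limits (degrees/s): [159.86, 159.86, 180, 180, 180, 180].

### API

Orientations are given as a 3x3 rotation matrix whose columns are the frame's x, y, z axes.
In Python, from station import r, camrig gives the robot as it stands (r), with the cameras (camrig).
- The arm moves only by the shell command python3 steer.py 'ROWS'. ROWS is a JSON list of rows, 1 to 8 of them, each of 7 numbers: the opening from 0.0 (shut) to 1.0 (fully open), then dx, dy, dz in m, then a rotation vector rx, ry, rz in degrees; each row is the pose to reach, as a shift and turn from the pose commanded when the command began, along the tool's axes at that moment; what a row does not reach only later rows make up. A row lasts 1/10 s, in which the tool goes at most 0.05 m and 8.59 degrees, less where a joint would pass 70% of its speed; a pose out of reach is approached as far as the arm can. The fingers move at their own pace and stop on an object; the grip force is fixed at half the most. Time passes only in rows, so rows that do not move let the fingers close. It prints the time, the measured TCP pose, the force, the opening and the grip force at its end.
- r.sense(): the state, without advancing time (a new reading comes with each control period).
- camrig.capture(name): name is "side" or "top"; returns a dict with "pixels" (480x640x3 uint8, red, green, blue), "z_map" (480x640 float32, m along the optical axis (not along the pixel's ray), 0 where there is no reading), "K" (3x3 intrinsics, pixels), "world_from_camera" (4x4, takes a point from camera to world coordinates). Camera axes: x right, y up, looking along -z (the intrinsics and any distortion apply to the point x, -y, -z); pixel columns grow to the right and rows downward; lengths in m; the calibration is good to about 2 mm. A picture is of the moment at which its call begins.
- r.finish_job(): hands the job in; it is judged then, once.
The state is a dict: "time_s": time; "joints": joint angles; "joint_velocities": joint speeds; "effort": joint torques, N m; "tcp_pos": TCP position; "ee_rot": TCP orientation; "wrist_force": force on the tool from outside, world axes, zero at the start; "moment": the same for the moment, N m; "gripper_width": opening from 0.0 (shut) to 1.0 (fully open); "gripper_force": force on a finger pad.
Only numpy, scipy, OpenCV 4.12 (cv2) and the standard library are available. Lean on these libraries where they do the work, as an engineer would, in place of code of your own. Each camera call takes 0.05 s, during which the arm holds its last target. There are 200 camera calls.

## Working session

There is one attempt and no reset: what is moved stays moved. The work goes in short steps, Python scripts to look and compute and a shell command to move; the robot and the scene stay as the last step left them, time stands still between calls to the robot, and variables do not carry over. Pictures are saved under pics/ and viewed, at most 10 in all, crops included, and the job is handed in when it is done.

```bash
ls; mkdir -p pics; cat > h.py <<'E'
import numpy as np, cv2
from station import r, camrig
def cloud(c):
    z=c["z_map"]; K=c["K"]; v,u=np.mgrid[0:480,0:640]
    P=np.stack([(u-K[0,2])/K[0,0]*z,-(v-K[1,2])/K[1,1]*z,-z],-1)
    T=c["world_from_camera"]; return P@T[:3,:3].T+T[:3,3]
E
python3 - <<'E'
from h import *
for n in("side","top"):
    c=camrig.capture(n); np.savez("pics/%s0.npz"%n,**{k:v for k,v in c.items()})
    cv2.imwrite("pics/%s0.png"%n,c["pixels"][...,::-1]); print(n,c["K"].round(1).tolist(),c["world_from_camera"].round(3).tolist(),c.keys())
s=r.sense();print(s)
E
```

```text
pics
station.py
steer.py
side [[440.1, 0.0, 321.8], [0.0, 440.1, 234.0], [0.0, 0.0, 1.0]] [[0.898, 0.225, -0.378, 0.154], [-0.439, 0.418, -0.795, -0.979], [-0.021, 0.88, 0.474, 0.524], [0.0, 0.0, 0.0, 1.0]] dict_keys(['pixels', 'z_map', 'K', 'world_from_camera'])
top [[478.5, 0.0, 330.7], [0.0, 478.5, 235.6], [0.0, 0.0, 1.0]] [[-0.022, 0.996, -0.091, 0.386], [-1.0, -0.021, 0.01, -0.286], [0.008, 0.091, 0.996, 0.944], [0.0, 0.0, 0.0, 1.0]] dict_keys(['pixels', 'z_map', 'K', 'world_from_camera'])
{'time_s': 0.1, 'joints': array([ 8.91314453e+01,  2.20865777e+01,  3.89355161e-01, -2.62860727e-02,
       -6.84115959e+01, -1.48178488e+01]), 'joint_velocities': array([-0.04475816, -0.14480571,  0.20609862,  0.15360048,  0.06830611,
        0.0772678 ]), 'effort': array([-4.26263159e-04, -3.91693604e+01,  1.87934822e+01,  4.23179224e+00,
        1.34464455e-02, -7.15157103e-05]), 'tcp_pos': array([0.16880232, 0.60122329, 0.22157607]), 'ee_rot': array([[ 9.62710188e-01, -2.70534446e-01, -4.55335803e-04],
       [-2.70534819e-01, -9.62708331e-01, -1.89251858e-03],
       [ 7.36358929e-05,  1.94513110e-03, -9.99998106e-01]]), 'wrist_force': array([0.30749738, 0.50991921, 0.3996565 ]), 'moment': array([ 0.06731373,  0.02279014, -0.01247364]), 'gripper_force': 0.0, 'gripper_width': 1.0019214355061923}
```

View pics/side0.png

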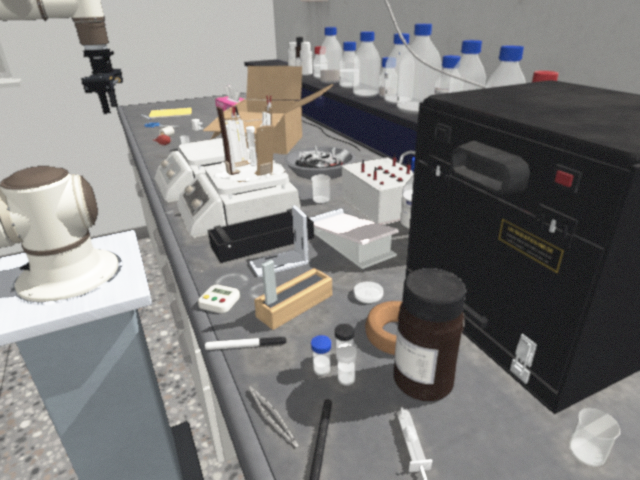

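View pics/top0.png

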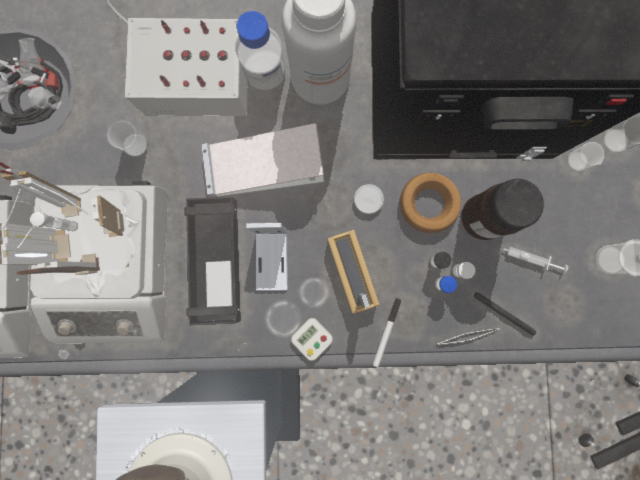

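The top view shows the stand at (205-322, 125-195) with its cleat at the left end. The bracket is at (247-290, 222-290) with its upright at the top edge, and the holder is at (350, 270) with the blade near (363, 300). The ring is at (432, 200) and the dish at (368, 199). The side view agrees: blade at (269, 282), upright at (303, 235).

```bash
cat > m.py <<'E'
from h import *
def rect(P): 
    (c,s,a)=cv2.minAreaRect((P[:,:2]*1000).astype(np.float32)); return np.round(c,1),np.round(s,1),round(a,1),len(P)
def load(n): return dict(np.load("pics/%s0.npz"%n))
if __name__=="__main__":
    t=load("top"); s=load("side"); A=cloud(t); B=cloud(s)
    def box(C,u0,u1,v0,v1): return C[v0:v1,u0:u1].reshape(-1,3)
    for nm,bx in dict(bench=(330,345,190,220),bracket=(240,295,215,298),holder=(322,382,222,325),ring=(395,468,165,238),dish=(350,388,180,220),deck=(196,330,115,203)).items():
        P=box(A,*bx); z=P[:,2]; print(nm,"z pct",np.percentile(z,[2,10,30,50,70,90,98]).round(4))
        h,e=np.histogram(z,np.arange(-.01,.15,.004)); print([(round(e[i]*1000),h[i]) for i in range(len(h)) if h[i]>8])
    P=box(A,240,295,215,298); 
    print("foot",rect(P[(P[:,2]>.004)&(P[:,2]<.016)])); print("upr",rect(P[P[:,2]>.1])); 
    P=box(A,322,382,222,325); print("holder",rect(P[(P[:,2]>.036)&(P[:,2]<.05)])); print("blade",rect(P[P[:,2]>.10]),np.median(P[P[:,2]>.1],0)) 
    P=box(A,395,468,165,238);print("ring",rect(P[P[:,2]>.025]))
    P=box(A,350,388,180,220);print("dish",rect(P[P[:,2]>.008]))
    P=box(A,196,330,115,203); M=P[(P[:,2]>.02)&(P[:,2]<.1)];print("deck",rect(M))
    # plane fit ransac
    best=None;g=np.random.default_rng(0)
    for _ in range(300):
        q=M[g.choice(len(M),3,0)]; n=np.cross(q[1]-q[0],q[2]-q[0]); n/=np.linalg.norm(n)+1e-12; k=abs((M-q[0])@n)<.002
        if best is None or k.sum()>best.sum(): best=k
    Q=M[best]; c=Q.mean(0); n=np.linalg.svd(Q-c,full_matrices=0)[2][2]; n*=np.sign(n[2]); print("plane",c,n,np.degrees(np.arccos(n[2])),best.sum(),"steep dir",np.degrees(np.arctan2(-n[1],-n[0])))
    print(rect(Q)); W=M[((M-c)@n)>.006]; print("cleat",rect(W),W.mean(0)if len(W) else 0)
    # side view
    m=(B[...,2]>.095)&(B[...,2]<.14)
    for nm,bx in dict(bracket=(285,318,200,275),blade=(258,282,255,305)).items():
        P=box(B,*bx); k=(P[:,2]>.09)&(P[:,2]<.14)&(abs(P[:,0]-.35)<.2); print("side",nm,P[k].mean(0) if k.any() else 0, P[k].max(0) if k.any() else 0, rect(P[k]))
    P=box(B,255,335,268,325);k=(P[:,2]>.036)&(P[:,2]<.05);print("side holder",rect(P[k]))
    P=box(B,245,318,205,280);k=(P[:,2]>.004)&(P[:,2]<.016);print("side foot",rect(P[k]))
E
python3 m.py
```

```text
bench z pct [-0.0017 -0.0009  0.0004  0.0012  0.0019  0.0031  0.0043]
[(-2, np.int64(321)), (2, np.int64(122))]
bracket z pct [-0.0021 -0.0005  0.0012  0.0037  0.0087  0.0119  0.1212]
[(-6, np.int64(108)), (-2, np.int64(1676)), (2, np.int64(716)), (6, np.int64(1198)), (10, np.int64(475)), (14, np.int64(14)), (30, np.int64(10)), (34, np.int64(10)), (50, np.int64(11)), (54, np.int64(12)), (66, np.int64(10)), (70, np.int64(14)), (74, np.int64(11)), (86, np.int64(14)), (90, np.int64(17)), (102, np.int64(11)), (106, np.int64(18)), (118, np.int64(123)), (122, np.int64(46))]
holder z pct [-0.0021 -0.0007  0.0009  0.0024  0.0378  0.043   0.0487]
[(-6, np.int64(141)), (-2, np.int64(2653)), (2, np.int64(1056)), (10, np.int64(116)), (14, np.int64(55)), (18, np.int64(18)), (22, np.int64(36)), (26, np.int64(33)), (30, np.int64(15)), (34, np.int64(246)), (38, np.int64(938)), (42, np.int64(715)), (46, np.int64(27)), (118, np.int64(16)), (122, np.int64(45))]
ring z pct [-0.0018 -0.0003  0.0015  0.0035  0.0264  0.0317  0.0343]
[(-6, np.int64(83)), (-2, np.int64(1880)), (2, np.int64(969)), (6, np.int6
[... 1398 characters left out ...]
4  0.04782917] [-0.03496178  0.2084788   0.97740179] 12.20382274004362 4299 steep dir -80.48011221427411
(array([ 608.5, -168.6]), array([116. , 220.4]), 6.5, 4299)
cleat (array([594.3, -79.8]), array([ 72.8, 113.5]), 84.9, 501) [ 0.58430302 -0.06605894  0.03833552]
side bracket [ 0.47713275 -0.18537691  0.10695304] [ 0.48306648 -0.14993638  0.11903552] (array([ 478.8, -181.3]), array([62.8,  8.5]), 90.0, 196)
side blade [ 0.34473611 -0.3552982   0.10735434] [ 0.35741144 -0.3457986   0.12167405] (array([ 345.9, -353.9]), array([23.6, 11.1]), 18.4, 212)
side holder (array([ 397.8, -338.1]), array([151.3,  56.1]), 17.5, 1025)
side foot (array([465.8, -93.1]), array([246.4, 194. ]), 87.4, 1105)
```

```bash
python3 - <<'E'
import cv2
a=cv2.imread("pics/top0.png");cv2.imwrite("pics/tc.png",cv2.resize(a[110:320,190:390],None,fx=2.8,fy=2.8,interpolation=cv2.INTER_CUBIC))
a=cv2.imread("pics/side0.png");cv2.imwrite("pics/sc.png",cv2.resize(a[190:330,200:400],None,fx=4,fy=4,interpolation=cv2.INTER_CUBIC))
E
```

```text
(no output)
```

View pics/tc.png

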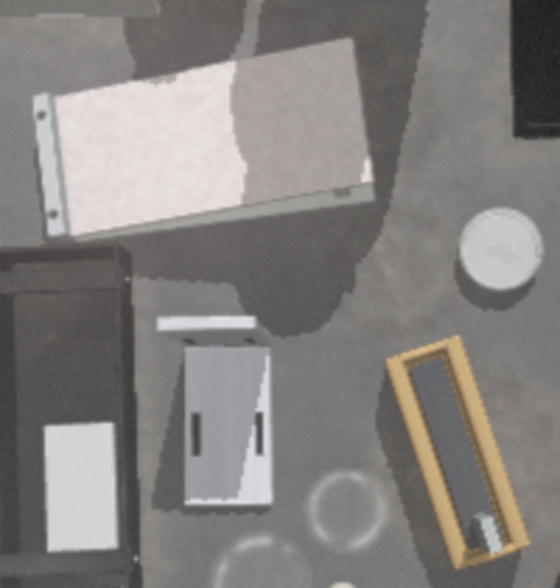

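View pics/sc.png

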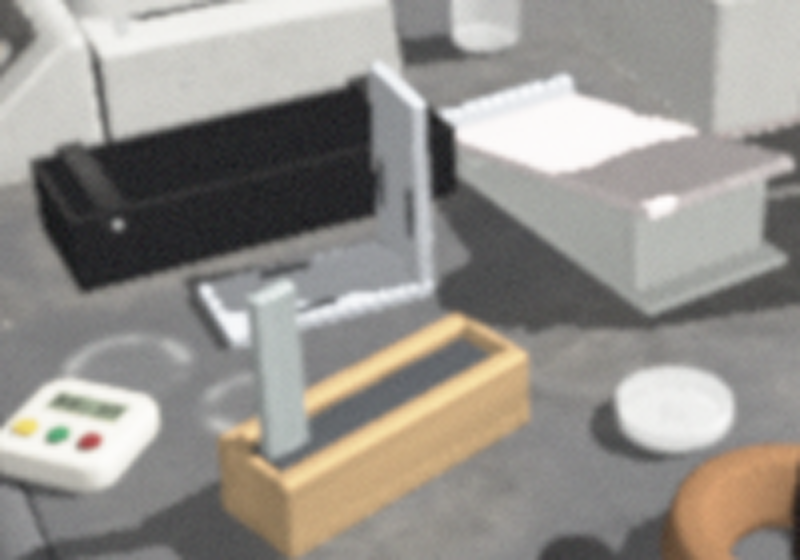

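The crops match the description. In the top crop the bracket upright is at (157-255, 324), the cleat at (52, 165) and the blade at (487, 532). Next I fit box models to both depth clouds, with x, y, z and yaw free.

```bash
cat > fit.py <<'E'
from h import *
from scipy.optimize import least_squares
from scipy.spatial.transform import Rotation as R
def sdf(P,boxes):
    d=[]
    for lo,hi in boxes:
        lo,hi=np.array(lo)/1e3,np.array(hi)/1e3; q=abs(P-(lo+hi)/2)-(hi-lo)/2
        d.append(np.linalg.norm(np.maximum(q,0),axis=1)+np.minimum(q.max(1),0))
    return np.min(d,0)
M=dict(bracket=[((-59,-30,0),(59,30,8)),((-59,-30,0),(-51,30,120))],
 square=[((-65,-12,0),(65,12,26)),((-65,-4,0),(-43,4,110))],
 blade=[((-65,-4,0),(-43,4,110))],
 holder=[((-75,-27,0),(75,-15,42)),((-75,15,0),(75,27,42)),((-75,-27,0),(-75+8,27,42)),((67,-27,0),(75,27,42)),((-75,-27,0),(75,27,12))],
 deck=[((0,-50,-15),(215,50,0)),((-12,-50,-15),(0,50,12))])
def rot(yaw,tilt): return R.from_euler("zy",[yaw,-tilt],degrees=True)   # tilt: x axis up
def fit(P,name,x0,tilt=0,zmin=.006,reach=.02,fixyaw=None,it=4):
    x=np.array(x0,float)  # x,y,z (m), yaw(deg)
    yawf=lambda p: p[3]*10 if fixyaw is None else fixyaw
    loc=lambda p,Q: rot(yawf(p),tilt).inv().apply(Q-p[:3])
    p=x.copy(); p[3]/=10
    P=P[np.isfinite(P).all(1)&(P[:,2]>zmin)]
    P=P[np.linalg.norm(P[:,:2]-x[:2],axis=1)<.3]
    for k in range(it):
        g=reach/(1.6**k); Q=P[abs(sdf(loc(p,P),M[name]))<max(g,.005)]
        f=lambda p: sdf(loc(p,Q),M[name])
        p=least_squares(f,p,loss="soft_l1",f_scale=.0015,x_scale=[.01,.01,.01,.1]).x
    out=np.r_[p[:3]*1000,p[3]*10]
    return out.round(1),len(Q),round(1e3*np.median(abs(f(p))),2)
def shot(n,save=None):
    c=camrig.capture(n)
    if save: cv2.imwrite("pics/"+save+".png",c["pixels"][...,::-1])
    return cloud(c).reshape(-1,3)
E
python3 - <<'E'
from fit import *
for n in("top","side"):
    P=cloud(dict(np.load(f"pics/{n}0.npz"))).reshape(-1,3)
    print(n,"bracket",fit(P,"bracket",[.42,-.18,0,180]))
    print("  holder",fit(P,"holder",[.399,-.337,0,17.3],zmin=.03))
    print("  blade",fit(P,"blade",[.41,-.335,.012,17.3],zmin=.055,reach=.012,fixyaw=17.3))
    print("  deck",fit(P,"deck",[.595,-.07,.024,-83],tilt=12,zmin=.012))
E
```

```text
top bracket (array([ 419.6, -178. ,    1.1,  180.3]), 2005, np.float64(1.03))
  holder (array([ 397.7, -339.4,    1.2,   17.1]), 1405, np.float64(1.26))
  blade (array([ 399.9, -334.7,   13. ,   17.3]), 91, np.float64(0.33))
  deck (array([589.3, -65.8,  45. , -78.4]), 3066, np.float64(2.35))
side bracket (array([ 417.1, -182. ,   -1.3,  181.4]), 856, np.float64(0.58))
  holder (array([ 398.6, -336.5,   -2.1,   16.9]), 1114, np.float64(0.69))
  blade (array([ 399.6, -343.2,   17. ,   17.3]), 386, np.float64(0.71))
  deck (array([584.5, -68.2,  38.8, -77. ]), 919, np.float64(2.37))
```

```bash
sed -i 's/"zy"/"ZY"/' fit.py; python3 - <<'E'
from fit import *
for n in("top","side"):
    P=cloud(dict(np.load(f"pics/{n}0.npz"))).reshape(-1,3)
    print(n,"  blade",fit(P,"blade",[.3985,-.338,.012,17.],zmin=.06,reach=.008,fixyaw=17.))
    print("  deck",fit(P,"deck",[.595,-.07,.024,-83],tilt=12,zmin=.012))
    Q=P[(P[:,2]>.105)&(np.hypot(P[:,0]-.347,P[:,1]+.353)<.03)]; L=rot(17,0).inv().apply(Q-[.347,-.353,0])*1000
    print(len(L),np.percentile(L,[5,25,50,75,95],axis=0).round(1).tolist())
E
```

```text
top   blade (array([ 400., -335.,   13.,   17.]), 90, np.float64(0.32))
  deck (array([604.9, -67.5,  25.2, -83.3]), 6040, np.float64(0.97))
69 [[-7.9, -1.6, 115.4], [-3.7, 0.1, 121.4], [1.7, 2.2, 122.6], [7.4, 4.4, 123.4], [12.0, 5.6, 124.5]]
side   blade (array([ 397.5, -336.2,   20.2,   17. ]), 384, np.float64(0.54))
  deck (array([602.9, -68.9,  21.9, -83.4]), 1656, np.float64(0.46))
125 [[-12.1, -3.9, 105.9], [-9.4, -3.0, 109.7], [-2.8, -2.0, 114.8], [3.4, -0.1, 119.3], [8.7, 3.8, 120.4]]
```

```bash
cat > g.py <<'E'
from fit import *
def frame(o,yaw,tilt=0): T=np.eye(4); T[:3,:3]=rot(yaw,tilt).as_matrix(); T[:3,3]=np.array(o)/1e3; return T
BR0=frame((418.4,-180,0),180.8); DECK=frame((604,-68.2,24),-83.35,12); SQ0=frame((398.9,-335.9,12),17)
def tool(o,xy,lean=0):
    """tool in object frame: at o (mm), fingers along -z, tool x axis along yaw xy (deg) in object; lean: body tips toward object +x (deg)"""
    a=np.radians(xy); X=np.array([np.cos(a),np.sin(a),0]); Z=np.array([0,0,-1.]); T=np.eye(4)
    Rm=np.c_[X,np.cross(Z,X),Z]; T[:3,:3]=R.from_euler("y",lean,degrees=True).as_matrix()@Rm; T[:3,3]=np.array(o)/1e3; return T
def cur():
    s=r.sense(); T=np.eye(4); T[:3,:3]=s["ee_rot"]; T[:3,3]=s["tcp_pos"]; return T
def go(*Ts):
    s=r.sense(); print("t",s["time_s"],"F",s["wrist_force"].round(1),"q",s["joints"].round(0),"w",round(s["gripper_width"],3)); T0=cur()
    for T in Ts:
        D=np.linalg.inv(T0)@T; w=R.from_matrix(D[:3,:3]).as_rotvec(degrees=True); d=D[:3,3]
        print("d",d.round(4).tolist(),"w",w.round(2).tolist(),"rows>=",np.ceil(max(np.linalg.norm(d)/.05,np.linalg.norm(w)/8.59)))
def up(T,dz,dx=0,dy=0): T=T.copy(); T[:3,3]+=[dx,dy,dz]; return T
E
python3 - <<'E'
from g import *
P=np.r_[cloud(dict(np.load("pics/top0.npz"))).reshape(-1,3),cloud(dict(np.load("pics/side0.npz"))).reshape(-1,3)]
for y0 in np.arange(-.5,.6,.1):
    print(round(y0,1),[ (lambda q: round(float(np.percentile(q,99.5)),2) if len(q)>20 else None)(P[(P[:,0]>x0)&(P[:,0]<x0+.1)&(P[:,1]>y0)&(P[:,1]<y0+.1),2]) for x0 in np.arange(.2,.8,.1)])
T=BR0@tool((-55,0,86),90); print(T.round(3)); go(up(T,.3),up(T,.08),T)
E
```

```text
-0.5 [0.01, 0.06, 0.06, 0.03, 0.38, 0.38, 0.38]
-0.4 [0.01, 0.12, 0.05, 0.02, 0.38, 0.38, 0.38]
-0.3 [0.02, 0.94, 0.12, 0.07, 0.07, 0.29, 0.24]
-0.2 [0.0, 0.05, 0.12, 0.05, 0.06, 0.18, 0.18]
-0.1 [0.0, 0.05, 0.05, 0.06, 0.04, 0.13, 0.14]
-0.0 [0.07, 0.13, 0.26, 0.25, 0.07, 0.11, 0.11]
0.1 [0.06, 0.13, 0.29, 0.3, 0.07, 0.06, 0.05]
0.2 [0.07, 0.12, 0.26, 0.13, 0.06, 0.08, 0.08]
0.3 [0.08, 0.11, 0.11, 0.11, 0.05, 0.07, 0.06]
0.4 [0.08, 0.11, 0.12, 0.14, 0.14, 0.19, 0.22]
0.5 [0.53, None, 0.14, 0.15, 0.15, 0.18, 0.22]
[[ 0.014 -1.     0.     0.473]
 [-1.    -0.014  0.    -0.179]
 [ 0.     0.    -1.     0.086]
 [ 0.     0.     0.     1.   ]]
t 0.1 F [0.3 0.5 0.4] q [ 89.  22.   0.  -0. -68. -15.] w 1.002
d [0.5044, 0.6693, -0.1631] w [0.09, -0.08, 73.5] rows>= 18.0
d [0.5044, 0.6688, 0.0569] w [0.09, -0.08, 73.5] rows>= 17.0
d [0.5044, 0.6687, 0.1369] w [0.09, -0.08, 73.5] rows>= 17.0
```

```bash
python3 steer.py '[[1,0,0,-0.05,0,0,0],[1,0.02,0.03,-0.1,0,0,9],[1,0.05,0.06,-0.14,0,0,18],[1,0.08,0.1,-0.163,0,0,27],[1,0.11,0.14,-0.163,0,0,36],[1,0.14,0.18,-0.163,0,0,45],[1,0.17,0.22,-0.163,0,0,54],[1,0.2,0.26,-0.163,0,0,62]]' && python3 - <<'E'
from g import *
T=BR0@tool((-55,0,86),90); go(up(T,.3),up(T,.08),T)
E
```

```text
time_s: 0.9
tcp_pos: [0.2836, 0.315, 0.3854]
ee_rot: [[0.239, -0.971, -0.0], [-0.971, -0.239, 0.0], [-0.0, 0.0, -1.0]]
wrist_force: [1.6, 0.2, -0.2]
gripper_width: 0.998
gripper_force: 0.0
t 0.9 F [ 1.6  0.2 -0.2] q [ 70.  -3.  -7.  -0. -86. -56.] w 0.998
d [0.5253, -0.066, -0.0007] w [0.0, 0.01, 13.04] rows>= 11.0
d [0.5254, -0.066, 0.2193] w [0.0, 0.01, 13.04] rows>= 12.0
d [0.5254, -0.066, 0.2993] w [0.0, 0.01, 13.04] rows>= 13.0
```

```bash
python3 steer.py '[[1,0.05,-0.006,0,0,0,2],[1,0.1,-0.013,0,0,0,4],[1,0.15,-0.02,0,0,0,6],[1,0.2,-0.026,0,0,0,8],[1,0.25,-0.032,0,0,0,10],[1,0.3,-0.038,0,0,0,12],[1,0.35,-0.045,0,0,0,13],[1,0.4,-0.05,0.02,0,0,13]]' && python3 - <<'E'
from g import *
T=BR0@tool((-55,0,86),90); go(up(T,.3),up(T,.06),T)
E
```

```text
time_s: 1.7
tcp_pos: [0.4289, -0.0548, 0.3695]
ee_rot: [[0.02, -1.0, 0.005], [-1.0, -0.02, 0.0], [-0.0, -0.005, -1.0]]
wrist_force: [0.3, 1.0, -0.6]
gripper_width: 0.999
gripper_force: 0.0
t 1.7 F [ 0.3  1.  -0.6] q [ 14.  -2.  -9.   0. -83. -13.] w 0.999
d [0.1253, -0.0421, -0.0163] w [-0.3, 0.02, 0.32] rows>= 3.0
d [0.1254, -0.0409, 0.2237] w [-0.3, 0.02, 0.32] rows>= 6.0
d [0.1254, -0.0406, 0.2837] w [-0.3, 0.02, 0.32] rows>= 7.0
```

```bash
python3 steer.py '[[1,0.05,-0.015,0.01,0,0,0],[1,0.1,-0.03,0.04,0,0,0],[1,0.125,-0.041,0.085,0,0,0.3],[1,0.125,-0.041,0.13,0,0,0.3],[1,0.125,-0.041,0.175,0,0,0.3],[1,0.125,-0.041,0.22,0,0,0.3],[1,0.125,-0.041,0.224,0,0,0.3]]' && python3 - <<'E'
from g import *
T=BR0@tool((-55,0,86),90); go(T)
for n in("side","top"): print(fit(shot(n,"pre_"+n),"bracket",[.4184,-.180,0,180.8]))
E
```

```text
time_s: 2.4
tcp_pos: [0.466, -0.1761, 0.1379]
ee_rot: [[0.013, -1.0, -0.014], [-1.0, -0.013, 0.002], [-0.003, 0.014, -1.0]]
wrist_force: [-0.8, -0.8, 0.3]
gripper_width: 1.001
gripper_force: 0.0
t 2.4 F [-0.8 -0.8  0.3] q [ -2.  15. -23.  -0. -52.   3.] w 1.001
d [0.0033, -0.0081, 0.0517] w [0.82, 0.15, -0.06] rows>= 2.0
(array([ 417. , -182.2,   -1.3,  181.4]), 861, np.float64(0.58))
(array([ 419.3, -179.3,    1.1,  181.5]), 759, np.float64(1.1))
```

```bash
python3 steer.py '[[1,0.003,-0.005,0.025,0,0,-0.4],[1,0.004,-0.005,0.051,0,0,-0.4],[1,0.004,-0.005,0.051,0,0,-0.4]]' && python3 - <<'E'
from g import *
T=frame((418.3,-180.5,0),181.2)@tool((-55,0,86),90); go(T)
E
```

```text
time_s: 2.8
tcp_pos: [0.4762, -0.1804, 0.0931]
ee_rot: [[0.022, -1.0, -0.001], [-1.0, -0.022, 0.0], [-0.0, 0.001, -1.0]]
wrist_force: [0.2, -0.1, 0.6]
gripper_width: 1.0
gripper_force: 0.0
t 2.8 F [ 0.2 -0.1  0.6] q [ -2.  19. -26.  -0. -46.   4.] w 1.0
d [-0.0011, 0.0029, 0.0071] w [0.06, 0.01, 0.05] rows>= 1.0
```

```bash
python3 steer.py '[[1,-0.001,0.003,0.006,0,0,0],[0.3,-0.001,0.003,0.006,0,0,0],[0,-0.001,0.003,0.006,0,0,0],[0,-0.001,0.003,0.006,0,0,0],[0,-0.001,0.003,0.006,0,0,0],[0,-0.001,0.003,0.006,0,0,0],[0,-0.001,0.003,0.006,0,0,0],[0,-0.001,0.003,0.006,0,0,0]]' && python3 steer.py '[[0,0,0,-0.02,0,0,0],[0,0,0,-0.06,0,0,0],[0,0,0,-0.1,0,0,0],[0,0,0,-0.13,0,0,0],[0,0,0,-0.13,0,0,0]]' && python3 - <<'E'
from g import *
T=cur(); print(T.round(4).tolist())
for n in("side","top"): print(fit(shot(n,"lift_"+n),"bracket",[T[0,3]-.055,T[1,3],T[2,3]-.088,181.2],zmin=.04))
go()
E
```

```text
time_s: 3.6
tcp_pos: [0.4732, -0.1796, 0.0868]
ee_rot: [[0.022, -1.0, -0.0], [-1.0, -0.022, 0.0], [-0.0, 0.0, -1.0]]
wrist_force: [-0.3, 0.1, -0.6]
gripper_width: 0.448
gripper_force: 0.0
time_s: 4.1
tcp_pos: [0.4759, -0.1802, 0.2218]
ee_rot: [[0.023, -1.0, 0.01], [-1.0, -0.023, -0.002], [0.002, -0.01, -1.0]]
wrist_force: [0.5, 0.3, 0.5]
gripper_width: 0.034
gripper_force: 0.0
[[0.0226, -0.9997, 0.0103, 0.4759], [-0.9997, -0.0226, -0.002, -0.1802], [0.0022, -0.0102, -0.9999, 0.2218], [0.0, 0.0, 0.0, 1.0]]
(array([ 463.6, -246.3,  164.3,  248.3]), 445, np.float64(1.63))
(array([ 426.7, -178.5,    2.2,  180.3]), 72, np.float64(0.13))
t 4.2 F [-0.1 -0.3  0.5] q [ -2.  11. -16.  -0. -63.   4.] w 0.01
```

The fingers take about 1.3 s to close, so I lifted too early. I'll check that the bracket is undisturbed and regrip.

```bash
python3 steer.py '[[0.5,0,0,0,0,0,0],[0.5,0,0,0,0,0,0],[0.5,0,0,0,0,0,0],[0.5,0,0,0,0,0,0],[0.5,0,0,0,0,0,0],[0.5,0,0,0,0,0,0]]' && python3 - <<'E'
from g import *
for n in("side","top"): print(fit(shot(n,"re_"+n),"bracket",[.4184,-.180,0,180.8]))
T=frame((418.3,-180.5,0),181.2)@tool((-55,0,86),90); go(T)
E
```

```text
time_s: 4.8
tcp_pos: [0.4731, -0.1796, 0.2167]
ee_rot: [[0.022, -1.0, -0.0], [-1.0, -0.022, 0.0], [-0.0, 0.0, -1.0]]
wrist_force: [-0.4, -0.2, 0.1]
gripper_width: 0.452
gripper_force: 0.0
(array([ 417.1, -181.9,   -1.3,  181.4]), 841, np.float64(0.61))
(array([ 419.4, -178.3,    1.1,  180.7]), 894, np.float64(0.99))
t 4.9 F [0.8 0.1 0.1] q [ -2.  11. -16.  -0. -63.   4.] w 0.485
d [-0.0003, -0.0001, 0.1308] w [-0.0, 0.0, 0.05] rows>= 3.0
```

Undisturbed. Descending again and closing.

```bash
python3 steer.py '[[0.5,0,0,0.04,0,0,0],[0.5,0,0,0.08,0,0,0],[0.5,0,0,0.115,0,0,0],[0.45,0,0,0.13,0,0,0],[0.2,0,0,0.13,0,0,0],[0,0,0,0.13,0,0,0],[0,0,0,0.13,0,0,0],[0,0,0,0.13,0,0,0]]' && python3 steer.py '[[0,0,0,0,0,0,0],[0,0,0,0,0,0,0],[0,0,0,0,0,0,0],[0,0,0,0,0,0,0]]'; python3 - <<'E'
from g import *
go()
E
```

```text
time_s: 5.7
tcp_pos: [0.4746, -0.1797, 0.0883]
ee_rot: [[0.022, -1.0, 0.004], [-1.0, -0.022, -0.0], [0.0, -0.004, -1.0]]
wrist_force: [0.3, 1.0, -0.4]
gripper_width: 0.174
gripper_force: 0.4
time_s: 6.1
tcp_pos: [0.4747, -0.1798, 0.0883]
ee_rot: [[0.023, -1.0, 0.004], [-1.0, -0.023, -0.001], [0.001, -0.004, -1.0]]
wrist_force: [1.1, 0.8, 5.3]
gripper_width: 0.089
gripper_force: 30.0
t 6.1 F [1.1 0.8 5.3] q [ -2.  19. -26.   0. -44.   4.] w 0.089
```

```bash
python3 steer.py '[[0,0,0,-0.015,0,0,0],[0,0,0,-0.05,0,0,0],[0,0,0,-0.09,0,0,0],[0,0,0,-0.12,0,0,0],[0,0,0,-0.12,0,0,0],[0,0,0,-0.12,0,0,0]]' && python3 - <<'E'
from g import *
T=cur()
for n in("side","top"): print(fit(shot(n,"lift2_"+n),"bracket",[T[0,3]-.055,T[1,3],T[2,3]-.088,181.2],zmin=.06))
go()
G=DECK@frame((59,0,0),0)@tool((-55,0,88),90)
D=lambda x,z: DECK@frame((59+x,0,z),0)@tool((-55,0,88),90)
go(D(10,80),D(10,4),D(0,0))
E
```

```text
time_s: 6.7
tcp_pos: [0.4722, -0.1793, 0.2063]
ee_rot: [[0.021, -1.0, -0.001], [-1.0, -0.021, 0.001], [-0.001, 0.001, -1.0]]
wrist_force: [-1.7, 0.2, -2.8]
gripper_width: 0.085
gripper_force: 30.0
(array([ 416.8, -180.2,  116.1,  181. ]), 1510, np.float64(0.52))
(array([ 418.7, -178.5,  118.3,  180.9]), 1053, np.float64(0.84))
t 6.8 F [ 0.   0.2 -2.4] q [ -2.  11. -18.  -0. -61.   4.] w 0.096
t 6.8 F [ 0.   0.2 -2.4] q [ -2.  11. -18.  -0. -61.   4.] w 0.096
d [-0.1294, -0.1328, 0.0133] w [-8.96, 10.25, -95.02] rows>= 12.0
d [-0.1136, -0.1347, 0.0876] w [-8.96, 10.25, -95.02] rows>= 12.0
d [-0.1225, -0.1338, 0.0936] w [-8.96, 10.25, -95.02] rows>= 12.0
```

```bash
python3 - <<'E'
from g import *
for n in("top","side"):
    P=cloud(dict(np.load(f"pics/{n}0.npz"))).reshape(-1,3)
    for z0,z1 in((.08,.13),(.13,.2),(.2,.35)):
        Q=P[(P[:,0]>.3)&(P[:,0]<.75)&(P[:,1]>-.1)&(P[:,1]<.3)&(P[:,2]>z0)&(P[:,2]<z1)]
        print(n,z0,len(Q),np.percentile(Q[:,:2],[1,10,50,90,99],axis=0).round(2).tolist() if len(Q) else "")
        Q=Q[Q[:,0]>.5]; print("   x>.5",len(Q),np.percentile(Q[:,:2],[1,10,50,90,99],axis=0).round(2).tolist() if len(Q) else "")
E
```

```text
top 0.08 14212 [[0.32, -0.09], [0.35, 0.02], [0.44, 0.09], [0.72, 0.19], [0.75, 0.29]]
   x>.5 4496 [[0.5, -0.1], [0.51, -0.06], [0.55, 0.05], [0.74, 0.17], [0.75, 0.29]]
top 0.13 2414 [[0.4, -0.01], [0.42, 0.06], [0.47, 0.16], [0.53, 0.18], [0.74, 0.18]]
   x>.5 560 [[0.5, -0.07], [0.51, 0.05], [0.53, 0.14], [0.54, 0.16], [0.74, 0.17]]
top 0.2 3308 [[0.4, 0.04], [0.41, 0.05], [0.48, 0.15], [0.54, 0.18], [0.55, 0.19]]
   x>.5 1121 [[0.5, 0.04], [0.51, 0.05], [0.53, 0.15], [0.55, 0.17], [0.55, 0.17]]
side 0.08 3164 [[0.33, -0.09], [0.35, -0.01], [0.43, 0.06], [0.72, 0.2], [0.74, 0.3]]
   x>.5 875 [[0.5, -0.1], [0.51, -0.08], [0.72, 0.02], [0.74, 0.07], [0.75, 0.13]]
side 0.13 1231 [[0.4, -0.01], [0.41, 0.05], [0.47, 0.11], [0.5, 0.18], [0.74, 0.18]]
   x>.5 119 [[0.5, -0.07], [0.5, -0.01], [0.51, 0.06], [0.74, 0.06], [0.74, 0.06]]
side 0.2 1280 [[0.4, 0.04], [0.41, 0.04], [0.47, 0.13], [0.54, 0.19], [0.55, 0.2]]
   x>.5 310 [[0.5, 0.04], [0.5, 0.04], [0.53, 0.14], [0.54, 0.16], [0.55, 0.17]]
```

```bash
python3 steer.py '[[0,-0.005,-0.02,0,-0.75,0.85,-7.9],[0,-0.01,-0.04,0,-1.5,1.7,-15.8],[0,-0.02,-0.06,0,-2.25,2.55,-23.7],[0,-0.03,-0.08,0,-3,3.4,-31.6],[0,-0.04,-0.1,0,-3.75,4.25,-39.5],[0,-0.05,-0.12,0,-4.5,5.1,-47.4],[0,-0.06,-0.13,0,-5.25,5.95,-55.3],[0,-0.07,-0.13,0,-6,6.8,-63.2]]' && python3 - <<'E'
from g import *
D=lambda x,z: DECK@frame((59+x,0,z),0)@tool((-55,0,89),90)
go(D(10,80),D(10,4),D(0,0))
E
```

```text
time_s: 7.6
tcp_pos: [0.6019, -0.1062, 0.2037]
ee_rot: [[0.906, -0.422, -0.027], [-0.421, -0.895, -0.149], [0.039, 0.146, -0.988]]
wrist_force: [0.1, 0.6, -1.4]
gripper_width: 0.092
gripper_force: 30.0
t 7.6 F [ 0.1  0.6 -1.4] q [  9.  22.  -7.   9. -65.  52.] w 0.092
d [-0.0257, -0.0545, 0.0025] w [-2.87, 3.45, -31.45] rows>= 4.0
d [-0.0204, -0.0522, 0.0783] w [-2.87, 3.45, -31.45] rows>= 4.0
d [-0.0253, -0.0605, 0.0829] w [-2.87, 3.45, -31.45] rows>= 4.0
```

```bash
python3 steer.py '[[0,-0.006,-0.014,0,-0.7,0.85,-7.8],[0,-0.012,-0.027,0,-1.4,1.7,-15.7],[0,-0.018,-0.04,0,-2.15,2.6,-23.6],[0,-0.0257,-0.0545,0.0025,-2.87,3.45,-31.45],[0,-0.0257,-0.0545,0.0025,-2.87,3.45,-31.45],[0,-0.0257,-0.0545,0.0025,-2.87,3.45,-31.45],[0,-0.0257,-0.0545,0.0025,-2.87,3.45,-31.45]]' && python3 - <<'E'
from g import *
D=lambda x,z: DECK@frame((59+x,0,z),0)@tool((-55,0,89),90)
B=D(10,80)@np.linalg.inv(tool((-55,0,89),90)); print((B[:3,3]*1e3).round(1))
for n in("side","top"):
    P=shot(n,"ab_"+n); print(fit(P,"bracket",[*B[:3,3],-83.35],tilt=12,zmin=.09)); print(fit(P,"deck",[.604,-.0682,.024,-83.3],tilt=12,zmin=.012))
go(D(10,80),D(10,4),D(0,0))
E
```

```text
time_s: 8.3
tcp_pos: [0.6014, -0.0481, 0.1947]
ee_rot: [[0.994, 0.105, 0.027], [0.108, -0.973, -0.206], [0.004, 0.208, -0.978]]
wrist_force: [0.5, -0.4, -1.0]
gripper_width: 0.096
gripper_force: 30.0
[ 609.9 -118.7  116.6]
(array([ 607.8, -120.8,  117.6,  -83.8]), 1329, np.float64(0.78))
(array([602.9, -69. ,  21.9, -83.4]), 1655, np.float64(0.49))
(array([ 610.2, -119.5,  121.1,  -83.7]), 2750, np.float64(0.66))
(array([593.4, -68.6,  25.2, -79.9]), 4380, np.float64(1.01))
t 8.4 F [ 0.4 -0.1 -2. ] q [ 17.  20. -12.  14. -60.  72.] w 0.089
d [0.0, -0.0019, 0.0026] w [-0.02, -0.2, -0.48] rows>= 1.0
d [-0.0003, -0.0019, 0.0786] w [-0.02, -0.2, -0.48] rows>= 2.0
d [-0.0004, -0.0119, 0.0826] w [-0.02, -0.2, -0.48] rows>= 2.0
```

```bash
python3 steer.py '[[0,0,-0.001,0.03,0,-0.2,-0.4],[0,0,-0.002,0.055,0,-0.2,-0.4],[0,0,-0.002,0.07,0,-0.2,-0.4],[0,0,-0.002,0.077,0,-0.2,-0.4],[0,0,-0.002,0.077,0,-0.2,-0.4],[0,0,-0.002,0.077,0,-0.2,-0.4]]' && python3 - <<'E'
from g import *
D=lambda x,z: DECK@frame((59+x,0,z),0)@tool((-55,0,89),90)
go(D(10,4),D(10,0),D(0,0))
E
```

```text
time_s: 9.0
tcp_pos: [0.6044, -0.0616, 0.1206]
ee_rot: [[0.993, 0.113, 0.026], [0.116, -0.972, -0.206], [0.002, 0.208, -0.978]]
wrist_force: [0.6, -0.2, -1.4]
gripper_width: 0.092
gripper_force: 30.0
t 9.0 F [ 0.6 -0.2 -1.4] q [ 15.  25. -18.  16. -50.  71.] w 0.092
d [-0.0011, 0.0003, 0.0029] w [-0.01, -0.14, -0.01] rows>= 1.0
d [-0.0011, 0.0003, 0.0069] w [-0.01, -0.14, -0.01] rows>= 1.0
d [-0.0012, -0.0097, 0.0069] w [-0.01, -0.14, -0.01] rows>= 1.0
```

```bash
python3 steer.py '[[0,-0.001,0,0.002,0,0,0],[0,-0.001,0,0.004,0,0,0],[0,-0.001,0,0.0055,0,0,0],[0,-0.001,0,0.0055,0,0,0],[0,-0.001,0,0.0055,0,0,0]]';python3 steer.py '[[0,0,0,0.001,0,0,0],[0,0,0,0.002,0,0,0],[0,0,0,0.002,0,0,0]]'
```

```text
time_s: 9.5
tcp_pos: [0.6028, -0.0627, 0.1144]
ee_rot: [[0.993, 0.114, 0.025], [0.116, -0.972, -0.206], [0.001, 0.208, -0.978]]
wrist_force: [-0.8, 0.1, -2.3]
gripper_width: 0.086
gripper_force: 30.0
time_s: 9.8
tcp_pos: [0.603, -0.0629, 0.1133]
ee_rot: [[0.993, 0.114, 0.026], [0.117, -0.971, -0.206], [0.001, 0.208, -0.978]]
wrist_force: [-1.9, 2.6, 3.2]
gripper_width: 0.092
gripper_force: 30.0
```

```bash
python3 - <<'E'
from g import *
D=lambda x,z: DECK@frame((59+x,0,z),0)@tool((-55,0,89),90)
go(D(10,0),D(0,0))
E
```

```text
t 9.8 F [-1.9  2.6  3.2] q [ 15.  25. -18.  16. -49.  71.] w 0.092
d [0.0003, 0.0007, -0.0006] w [0.0, -0.09, 0.03] rows>= 1.0
d [0.0003, -0.0093, -0.0006] w [0.0, -0.09, 0.03] rows>= 1.0
```

```bash
python3 steer.py '[[0,0,-0.002,-0.0005,0,0,0],[0,0,-0.004,-0.0005,0,0,0],[0,0,-0.006,-0.0005,0,0,0],[0,0,-0.0075,-0.0005,0,0,0],[0,0,-0.0075,-0.0005,0,0,0]]';python3 steer.py '[[0,0,-0.001,0,0,0,0],[0,0,-0.002,0,0,0,0],[0,0,-0.003,0,0,0,0],[0,0,-0.003,0,0,0,0]]'; python3 - <<'E'
from g import *
D=lambda x,z: DECK@frame((59+x,0,z),0)@tool((-55,0,89),90)
go(D(0,0))
E
```

```text
time_s: 10.3
tcp_pos: [0.6023, -0.0557, 0.1117]
ee_rot: [[0.993, 0.114, 0.026], [0.117, -0.971, -0.207], [0.001, 0.208, -0.978]]
wrist_force: [0.1, -0.8, 3.0]
gripper_width: 0.088
gripper_force: 30.0
time_s: 10.7
tcp_pos: [0.6019, -0.0529, 0.1111]
ee_rot: [[0.993, 0.114, 0.025], [0.117, -0.971, -0.207], [0.001, 0.208, -0.978]]
wrist_force: [0.1, -2.5, 5.5]
gripper_width: 0.087
gripper_force: 30.0
t 10.7 F [ 0.1 -2.5  5.5] q [ 16.  25. -19.  16. -49.  70.] w 0.087
d [0.0003, 0.001, -0.0006] w [0.02, -0.08, 0.03] rows>= 1.0
```

```bash
python3 steer.py '[[0,0,-0.001,0,0,0,0],[0,0,-0.002,0,0,0,0],[0,0,-0.003,0,0,0,0],[0,0,-0.003,0,0,0,0]]'; python3 - <<'E'
from g import *
D=lambda x,z: DECK@frame((59+x,0,z),0)@tool((-55,0,89),90)
go(D(0,0))
E
```

```text
time_s: 11.1
tcp_pos: [0.6017, -0.0508, 0.1107]
ee_rot: [[0.993, 0.114, 0.025], [0.117, -0.971, -0.208], [0.001, 0.209, -0.978]]
wrist_force: [0.9, -6.3, 4.7]
gripper_width: 0.089
gripper_force: 30.4
t 11.1 F [ 0.9 -6.3  4.7] q [ 16.  25. -19.  16. -49.  70.] w 0.089
d [0.0003, 0.0031, -0.0005] w [0.09, -0.06, 0.05] rows>= 1.0
```

```bash
python3 steer.py '[[0,0,-0.001,0,0,0,0],[0,0,-0.002,0,0,0,0],[0,0,-0.002,0,0,0,0],[0,0,-0.002,0,0,0,0]]'; python3 - <<'E'
from g import *
D=lambda x,z: DECK@frame((59+x,0,z),0)@tool((-55,0,89),90)
go(D(0,0))
B=DECK@frame((59,0,0),0)
for n in("side","top"):
    P=shot(n,"pl_"+n); f=fit(P,"bracket",[*B[:3,3],-83.35],tilt=12,zmin=.03,reach=.008); print(f)
    print((np.linalg.inv(DECK)@np.r_[f[0][:3]/1e3,1]*1e3).round(1))
E
```

```text
time_s: 11.5
tcp_pos: [0.6015, -0.0493, 0.1104]
ee_rot: [[0.993, 0.114, 0.025], [0.117, -0.971, -0.208], [0.001, 0.21, -0.978]]
wrist_force: [2.8, -7.6, 5.1]
gripper_width: 0.094
gripper_force: 31.0
t 11.5 F [ 2.8 -7.6  5.1] q [ 16.  25. -19.  16. -49.  70.] w 0.094
d [0.0003, 0.0047, -0.0006] w [0.12, -0.05, 0.04] rows>= 1.0
(array([ 608.3, -124.9,   36.3,  -83.2]), 1404, np.float64(1.62))
[ 5.81e+01 -2.30e+00  2.00e-01  1.00e+03]
(array([ 609.4, -122.9,   40.2,  -84.5]), 2418, np.float64(1.49))
[  57.1   -1.     4.4 1000. ]
```

```bash
python3 - <<'E'
import cv2,numpy as np
a=cv2.imread("pics/pl_side.png")[180:270,270:410];b=cv2.imread("pics/pl_top.png")[100:210,190:340]
f=lambda x:cv2.resize(x,(560,int(560*x.shape[0]/x.shape[1])),interpolation=cv2.INTER_CUBIC)
cv2.imwrite("pics/c1.png",cv2.resize(np.vstack([f(a),f(b)]),None,fx=.75,fy=.75))
E
```

```text
(no output)
```

View pics/c1.png

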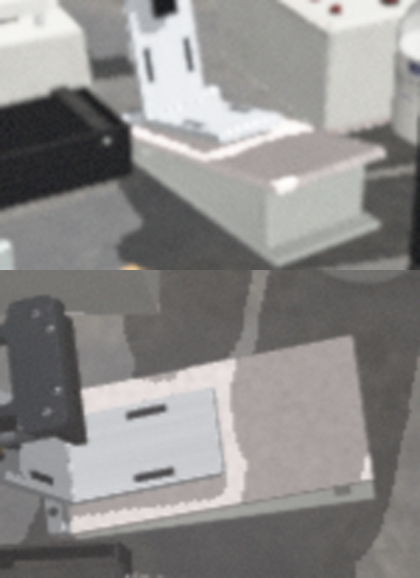

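The bracket foot lies flat on the deck with its upright at the cleat (bottom panel, foot edge (72, 502)-(225, 473)). Releasing and retreating.

```bash
python3 steer.py '[[0.4,0,0,0,0,0,0],[0.4,0,0,0,0,0,0],[0.4,0,0.001,0,0,0,0],[0.4,0,0.003,0,0,0,0],[0.4,0,0.003,0,0,0,0],[0.4,0,0.003,0,0,0,0]]'; python3 steer.py '[[0.5,0,0,-0.02,0,0,0],[0.5,0,0,-0.06,0,0,0],[0.5,0,0,-0.11,0,0,0],[0.5,0,0,-0.15,0,0,0],[0.5,0,0,-0.15,0,0,0]]'; python3 - <<'E'
from g import *
B=DECK@frame((59,0,0),0)
for n in("side","top"):
    P=shot(n,"rel_"+n); f=fit(P,"bracket",[*B[:3,3],-83.35],tilt=12,zmin=.03,reach=.008); print(f)
    print((np.linalg.inv(DECK)@np.r_[f[0][:3]/1e3,1]*1e3).round(1))
T=SQ0@tool((-54,0,92),180); go(up(T,.12),T)
E
```

```text
time_s: 12.2
tcp_pos: [0.6012, -0.0508, 0.11]
ee_rot: [[0.993, 0.114, 0.024], [0.116, -0.972, -0.206], [0.0, 0.207, -0.978]]
wrist_force: [-0.0, 0.6, 0.7]
gripper_width: 0.393
gripper_force: 0.0
time_s: 12.7
tcp_pos: [0.6009, -0.0185, 0.2642]
ee_rot: [[0.993, 0.113, 0.039], [0.119, -0.972, -0.204], [0.015, 0.207, -0.978]]
wrist_force: [-0.6, 0.5, -0.5]
gripper_width: 0.497
gripper_force: 0.0
(array([ 608.7, -127. ,   34.3,  -83.3]), 1450, np.float64(0.81))
[  59.8   -2.1   -2.2 1000. ]
(array([ 609.9, -125.7,   37.6,  -83.8]), 3120, np.float64(0.81))
[ 5.94e+01 -8.00e-01  1.30e+00  1.00e+03]
t 12.8 F [-0.7  0.2 -0.1] q [ 20.  18.  -7.  13. -69.  72.] w 0.5
d [-0.2875, 0.2875, 0.0945] w [1.35, -17.64, 168.81] rows>= 20.0
d [-0.2879, 0.2627, 0.2119] w [1.35, -17.64, 168.81] rows>= 20.0
```

```bash
python3 - <<'E'
from g import *
T=SQ0@tool((-54,0,80),0); go(up(T,.1),T)
E
```

```text
t 12.8 F [-0.7  0.2 -0.1] q [ 20.  18.  -7.  13. -69.  72.] w 0.5
d [-0.2876, 0.2809, 0.1258] w [11.9, 0.91, -10.29] rows>= 9.0
d [-0.2879, 0.2602, 0.2236] w [11.9, 0.91, -10.29] rows>= 9.0
```

```bash
python3 steer.py '[[0.5,-0.03,0.03,0,3,0.2,-2],[0.5,-0.065,0.065,0.01,6,0.5,-4],[0.5,-0.1,0.1,0.03,9,0.7,-6],[0.5,-0.135,0.135,0.05,11.9,0.9,-8],[0.5,-0.17,0.17,0.07,11.9,0.9,-10.3],[0.5,-0.205,0.2,0.09,11.9,0.9,-10.3],[0.5,-0.24,0.235,0.11,11.9,0.9,-10.3],[0.5,-0.27,0.265,0.12,11.9,0.9,-10.3]]';python3 steer.py '[[0.5,-0.0176,0.0159,0.006,0,0,0],[0.5,-0.0176,0.0159,0.006,0,0,0],[0.5,-0.0176,0.0159,0.006,0,0,0]]'; python3 - <<'E'
from g import *
T=SQ0@tool((-54,0,80),0); go(up(T,.1),T)
for n in("top","side"):
    P=shot(n,"sq_"+n)
    Q=P[(P[:,2]>.1)&(P[:,2]<.14)&(np.hypot(P[:,0]-.347,P[:,1]+.353)<.035)]; L=rot(17,0).inv().apply(Q-[.347,-.353,0])*1000
    if len(L): print(len(L),np.percentile(L,[5,25,50,75,95],axis=0).round(1).tolist())
E
```

```text
time_s: 13.6
tcp_pos: [0.3641, -0.328, 0.1928]
ee_rot: [[0.956, 0.292, -0.006], [0.292, -0.956, 0.001], [-0.006, -0.003, -1.0]]
wrist_force: [0.6, 0.0, 0.3]
gripper_width: 0.503
gripper_force: 0.0
time_s: 13.9
tcp_pos: [0.3537, -0.3478, 0.188]
ee_rot: [[0.957, 0.29, -0.005], [0.29, -0.957, 0.0], [-0.005, -0.002, -1.0]]
wrist_force: [1.1, -0.0, 0.9]
gripper_width: 0.501
gripper_force: 0.0
t 13.9 F [ 1.1 -0.   0.9] q [-26.  11. -20.   0. -59. 132.] w 0.501
d [-0.0074, 0.0019, -0.004] w [-0.09, 0.27, -0.11] rows>= 1.0
d [-0.0069, 0.002, 0.096] w [-0.09, 0.27, -0.11] rows>= 2.0
151 [[-11.8, -4.0, 101.9], [-9.4, -3.0, 106.7], [-3.4, -2.1, 113.0], [3.2, -0.3, 118.4], [8.5, 3.4, 120.6]]
```

```bash
python3 steer.py '[[0.5,-0.007,0.002,0.02,0,0.2,0],[0.5,-0.007,0.002,0.05,0,0.2,0],[0.5,-0.007,0.002,0.08,0,0.2,0],[0.4,-0.007,0.002,0.096,0,0.2,0],[0.2,-0.007,0.002,0.096,0,0.2,0],[0,-0.007,0.002,0.096,0,0.2,0],[0,-0.007,0.002,0.096,0,0.2,0],[0,-0.007,0.002,0.096,0,0.2,0]]';python3 steer.py '[[0,0,0,0,0,0,0],[0,0,0,0,0,0,0],[0,0,0,0,0,0,0],[0,0,0,0,0,0,0]]'; python3 - <<'E'
from g import *
T=SQ0@tool((-54,0,80),0); go(T)
E
```

```text
time_s: 14.8
tcp_pos: [0.3495, -0.3521, 0.0947]
ee_rot: [[0.956, 0.293, 0.003], [0.293, -0.956, -0.002], [0.003, 0.003, -1.0]]
wrist_force: [-0.1, 0.2, -0.2]
gripper_width: 0.136
gripper_force: 0.1
time_s: 15.2
tcp_pos: [0.3492, -0.3523, 0.0944]
ee_rot: [[0.956, 0.293, 0.002], [0.293, -0.956, -0.002], [0.002, 0.002, -1.0]]
wrist_force: [0.4, 0.1, 5.4]
gripper_width: 0.09
gripper_force: 29.9
t 15.2 F [0.4 0.1 5.4] q [-26.  18. -27.   0. -45. 133.] w 0.09
d [-0.0016, -0.0012, 0.0024] w [0.13, -0.11, 0.01] rows>= 1.0
```

```bash
python3 steer.py '[[0,0,0,-0.005,0,0,0],[0,0,0,-0.015,0,0,0],[0,0,0,-0.03,0,0,0],[0,0,0,-0.05,0,0,0],[0,0,0,-0.075,0,0,0],[0,0,0,-0.1,0,0,0],[0,0,0,-0.1,0,0,0]]'; python3 - <<'E'
from g import *
T=cur(); go()
np.save("Tl.npy",T)
for n in("top","side"):
    P=shot(n,"sl_"+n); o=T[:3,3]+rot(17,0).apply([.054,0,-.082])
    for tl in (0,-5,-10,-15): print(n,tl,fit(P,"square",[*o,17],tilt=tl,zmin=.055,reach=.015))
E
```

```text
time_s: 15.9
tcp_pos: [0.3502, -0.3531, 0.1971]
ee_rot: [[0.956, 0.293, 0.008], [0.293, -0.956, -0.005], [0.006, 0.007, -1.0]]
wrist_force: [0.5, 0.5, -2.0]
gripper_width: 0.09
gripper_force: 29.9
t 15.9 F [ 0.5  0.5 -2. ] q [-26.  11. -20.   0. -59. 133.] w 0.09
top 0 (array([ 482.7, -313.5,  115.9,   16.3]), 202, np.float64(0.83))
top -5 (array([ 399.1, -336.9,  146.2,   16.1]), 201, np.float64(0.98))
top -10 (array([ 407.9, -331.6,  149.5,   13.4]), 197, np.float64(1.29))
top -15 (array([ 496.7, -317.5,  129.4,    6.2]), 194, np.float64(1.61))
side 0 (array([ 397.7, -337.8,  110.6,   17.1]), 1673, np.float64(0.51))
side -5 (array([ 392.9, -339.3,  111.7,   17. ]), 1666, np.float64(0.96))
side -10 (array([ 384.6, -341.9,  112.8,   17. ]), 1419, np.float64(1.01))
side -15 (array([ 383.6, -342.1,  114. ,   17. ]), 1124, np.float64(0.93))
```

```bash
python3 - <<'E'
from g import *
T=frame((440,-200,0),-83.35)@tool((-54,0,82.4),0); go(up(T,.06),T)
E
```

```text
t 16.0 F [-0.   0.6 -3.3] q [-26.  11. -20.  -0. -59. 133.] w 0.09
d [0.1417, -0.1711, 0.051] w [-0.06, -0.05, 100.32] rows>= 12.0
d [0.1416, -0.1711, 0.111] w [-0.06, -0.05, 100.32] rows>= 12.0
```

```bash
python3 steer.py '[[0,0.02,-0.024,0,0,0,8],[0,0.04,-0.048,0,0,0,16],[0,0.06,-0.072,0,0,0,24],[0,0.08,-0.096,0,0,0,32],[0,0.1,-0.12,0,0,0,40],[0,0.12,-0.144,0,0,0,48],[0,0.13,-0.16,0,0,0,56],[0,0.14,-0.17,0,0,0,64]]'; python3 - <<'E'
from g import *
T=frame((440,-200,0),-83.35)@tool((-54,0,82.4),0); go(up(T,.06),up(T,.006),T)
E
```

```text
time_s: 16.8
tcp_pos: [0.4314, -0.1468, 0.1916]
ee_rot: [[0.678, -0.735, -0.003], [-0.735, -0.678, 0.0], [-0.003, 0.002, -1.0]]
wrist_force: [0.9, 0.4, -2.8]
gripper_width: 0.091
gripper_force: 30.0
t 16.8 F [ 0.9  0.4 -2.8] q [  2.   7. -25.  -0. -58.  41.] w 0.091
d [0.0014, -0.0022, 0.0491] w [0.17, 0.1, 36.07] rows>= 5.0
d [0.0016, -0.0023, 0.1031] w [0.17, 0.1, 36.07] rows>= 5.0
d [0.0016, -0.0023, 0.1091] w [0.17, 0.1, 36.07] rows>= 5.0
```

```bash
python3 steer.py '[[0,0.001,-0.001,0,0,0,7.5],[0,0.001,-0.001,0.015,0,0,15],[0,0.0015,-0.002,0.03,0,0,22.5],[0,0.0015,-0.002,0.05,0,0,30],[0,0.0015,-0.002,0.07,0.1,0.1,36],[0,0.0015,-0.002,0.088,0.1,0.1,36],[0,0.0015,-0.002,0.1,0.1,0.1,36],[0,0.0015,-0.002,0.102,0.1,0.1,36]]'; python3 steer.py '[[0,0,0,0.002,0,0,0],[0,0,0,0.004,0,0,0],[0,0,0,0.004,0,0,0],[0,0,0,0.004,0,0,0]]'; python3 - <<'E'
from g import *
T=frame((440,-200,0),-83.35)@tool((-54,0,82.4),0); go(T)
E
```

```text
time_s: 17.6
tcp_pos: [0.4326, -0.148, 0.0886]
ee_rot: [[0.121, -0.993, -0.004], [-0.993, -0.121, -0.001], [0.0, 0.004, -1.0]]
wrist_force: [-0.9, -0.2, -2.6]
gripper_width: 0.091
gripper_force: 30.0
time_s: 18.0
tcp_pos: [0.4355, -0.1482, 0.0879]
ee_rot: [[0.122, -0.993, 0.004], [-0.993, -0.122, -0.001], [0.002, -0.004, -1.0]]
wrist_force: [1.7, 0.6, -2.8]
gripper_width: 0.088
gripper_force: 30.0
t 18.0 F [ 1.7  0.6 -2.8] q [  2.  15. -33.   0. -42.   5.] w 0.088
d [-0.002, 0.0016, 0.0055] w [-0.23, -0.11, 0.35] rows>= 1.0
```

```bash
python3 steer.py '[[0,0,0,0.002,0,0,0],[0,0,0,0.004,0,0,0],[0,0,0,0.004,0,0,0],[0,0,0,0.004,0,0,0]]'; python3 steer.py '[[0,0,0,0.0015,0,0,0],[0,0,0,0.0025,0,0,0],[0,0,0,0.0025,0,0,0],[0,0,0,0.0025,0,0,0]]'
```

```text
time_s: 18.4
tcp_pos: [0.4353, -0.1482, 0.0835]
ee_rot: [[0.122, -0.993, 0.003], [-0.993, -0.122, -0.001], [0.002, -0.003, -1.0]]
wrist_force: [0.3, 0.9, -1.8]
gripper_width: 0.089
gripper_force: 30.0
time_s: 18.8
tcp_pos: [0.4358, -0.148, 0.0824]
ee_rot: [[0.123, -0.992, 0.004], [-0.992, -0.123, -0.002], [0.002, -0.004, -1.0]]
wrist_force: [-2.1, 3.7, 9.3]
gripper_width: 0.09
gripper_force: 30.0
```

```bash
python3 steer.py '[[0.4,0,0,-0.001,0,0,0],[0.4,0,0,-0.001,0,0,0],[0.4,0,0,-0.001,0,0,0],[0.5,0,0,-0.001,0,0,0],[0.5,0,0,-0.001,0,0,0],[0.5,0,0,-0.001,0,0,0]]'; python3 steer.py '[[0.6,0,0,-0.03,0,0,0],[0.6,0,0,-0.07,0,0,0],[0.6,0,0,-0.11,0,0,0],[0.6,0,0,-0.13,0,0,0],[0.6,0,0,-0.13,0,0,0]]'; python3 - <<'E'
from g import *
for n in("top","side"):
    P=shot(n,"st_"+n); print(n,fit(P,"square",[.44,-.2,0,-83],zmin=.005,reach=.015))
B=DECK@frame((59,0,0),0)
for n in("side","top"):
    P=shot(n); f=fit(P,"bracket",[*B[:3,3],-83.35],tilt=12,zmin=.03,reach=.008); print(f)
    print((np.linalg.inv(DECK)@np.r_[f[0][:3]/1e3,1]*1e3).round(1))
go()
E
```

```text
time_s: 19.4
tcp_pos: [0.4353, -0.1482, 0.0819]
ee_rot: [[0.122, -0.993, 0.003], [-0.993, -0.122, -0.001], [0.002, -0.003, -1.0]]
wrist_force: [0.4, -0.2, 0.2]
gripper_width: 0.481
gripper_force: 0.0
time_s: 19.9
tcp_pos: [0.4369, -0.1482, 0.2154]
ee_rot: [[0.122, -0.992, 0.011], [-0.992, -0.122, -0.002], [0.003, -0.011, -1.0]]
wrist_force: [-0.2, 0.3, 0.5]
gripper_width: 0.599
gripper_force: 0.0
top (array([ 443.9, -198.3,    1.3,  -83.1]), 861, np.float64(0.91))
side (array([ 441.7, -199.7,   -2.1,  -83. ]), 770, np.float64(0.54))
(array([ 608.6, -127.1,   34.2,  -83.2]), 1451, np.float64(0.83))
[  59.9   -2.3   -2.3 1000. ]
(array([ 611.6, -125.5,   37.6,  -83.3]), 2599, np.float64(0.77))
[5.94e+01 9.00e-01 1.30e+00 1.00e+03]
t 20.1 F [ 0.2 -0.1 -0.5] q [  2.   6. -23.   0. -61.   5.] w 0.598
```

View pics/st_side.png

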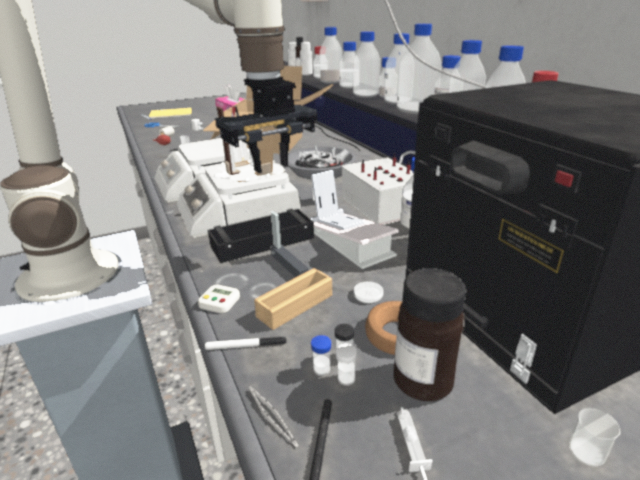

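The side view shows the square standing at (275, 240) and the bracket on the stand at (335, 215). The gripper's long side lies along the closing direction, so a vertical grip on the stock clears the blade.

```bash
python3 - <<'E'
from g import *
T=frame((442.8,-199,0),-83.05)@tool((15,0,4.5),0); go(up(T,.15),T)
E
```

```text
t 20.1 F [ 0.2 -0.1 -0.5] q [  2.   6. -23.   0. -61.   5.] w 0.598
d [0.0668, -0.0026, 0.0562] w [-0.02, -0.06, 0.03] rows>= 2.0
d [0.0666, -0.0025, 0.2062] w [-0.02, -0.06, 0.03] rows>= 5.0
```

```bash
python3 steer.py '[[0.6,0.03,-0.001,0,0,0,0],[0.6,0.0667,-0.0025,0.02,0,0,0],[0.6,0.0667,-0.0025,0.06,0,0,0],[0.6,0.0667,-0.0025,0.1,0,0,0],[0.6,0.0667,-0.0025,0.14,0,0,0],[0.6,0.0667,-0.0025,0.17,0,0,0],[0.6,0.0667,-0.0025,0.19,0,0,0],[0.6,0.0667,-0.0025,0.19,0,0,0]]'; python3 - <<'E'
from g import *
for n in("top","side"): print(n,fit(shot(n),"square",[.4428,-.199,0,-83],zmin=.005,reach=.015))
T=frame((442.8,-199,0),-83.05)@tool((15,0,4.5),0); go(T)
E
```

```text
time_s: 20.9
tcp_pos: [0.4426, -0.2137, 0.0181]
ee_rot: [[0.121, -0.993, -0.007], [-0.993, -0.121, 0.0], [-0.001, 0.007, -1.0]]
wrist_force: [0.1, 0.7, 0.2]
gripper_width: 0.599
gripper_force: 0.0
top (array([ 440.8, -197.6,    1.2,  -79.8]), 122, np.float64(0.88))
side (array([ 441.8, -199.5,   -2. ,  -83. ]), 423, np.float64(0.6))
t 21.0 F [-0.  -0.4  1.1] q [ -7.  24. -32.   0. -34.  14.] w 0.597
d [-0.0004, 0.001, 0.017] w [-0.05, -0.08, 0.07] rows>= 1.0
```

```bash
python3 steer.py '[[0.6,0,0.001,0.008,0,0,0],[0.6,0,0.001,0.016,0,0,0],[0.6,0,0.001,0.016,0,0,0]]';  python3 steer.py '[[0.4,0,0,0,0,0,0],[0.2,0,0,0,0,0,0],[0,0,0,0,0,0,0],[0,0,0,0,0,0,0],[0,0,0,0,0,0,0],[0,0,0,0,0,0,0],[0,0,0,0,0,0,0],[0,0,0,0,0,0,0]]'
```

```text
time_s: 21.3
tcp_pos: [0.4446, -0.2142, 0.0056]
ee_rot: [[0.121, -0.993, 0.002], [-0.993, -0.121, -0.001], [0.001, -0.002, -1.0]]
wrist_force: [-0.6, -0.1, -0.0]
gripper_width: 0.598
gripper_force: 0.0
time_s: 22.1
tcp_pos: [0.4448, -0.2143, 0.0062]
ee_rot: [[0.122, -0.993, 0.003], [-0.993, -0.122, -0.001], [0.002, -0.002, -1.0]]
wrist_force: [-2.9, -0.5, 4.0]
gripper_width: 0.272
gripper_force: 30.0
```

```bash
python3 steer.py '[[0,0,0,-0.015,0,0,0],[0,0,0,-0.05,0,0,0],[0,0,0,-0.09,0,0,0],[0,0,0,-0.13,0,0,0],[0,0,0,-0.15,0,0,0],[0,0,0,-0.15,0,0,0],[0,0,0,-0.15,0,0,0]]'; python3 - <<'E'
from g import *
T=cur(); o=T@np.linalg.inv(tool((15,0,6),0))
for n in("top","side"):
    f=fit(shot(n),"square",[*o[:3,3],-83],zmin=.1,reach=.015); print(n,f, (np.linalg.inv(frame(f[0][:3],f[0][3]))@T)[:3,3]*1e3)
B=DECK@frame((59.5,-0.7,0),0); C=B@frame((-51,0,8),0)   # corner frame
D=lambda x,z: C@frame((65+x,0,z),0)@tool((15,0,6),0)
go(D(15,60),D(15,5),D(0,0))
E
```

```text
time_s: 22.8
tcp_pos: [0.444, -0.2137, 0.155]
ee_rot: [[0.121, -0.993, 0.003], [-0.993, -0.121, -0.0], [0.001, -0.003, -1.0]]
wrist_force: [-0.6, 0.7, -4.0]
gripper_width: 0.27
gripper_force: 30.0
top (array([ 445. , -196.9,  150. ,  -83.9]), 174, np.float64(0.59)) [16.56726532 -2.74521011  5.02857682]
side (array([ 441.3, -198.7,  146.1,  -82.8]), 617, np.float64(0.49)) [15.18943766  0.8336709   8.92857682]
t 22.9 F [-0.8 -0.5 -2.1] q [ -7.  13. -24.   0. -54.  14.] w 0.272
d [-0.0391, -0.1759, 0.036] w [-0.0, 12.0, 0.32] rows>= 4.0
d [-0.0277, -0.1759, 0.0898] w [-0.0, 12.0, 0.32] rows>= 4.0
d [-0.0413, -0.176, 0.0978] w [-0.0, 12.0, 0.32] rows>= 5.0
```

```bash
python3 steer.py '[[0,-0.005,-0.03,0,0,2,0],[0,-0.01,-0.07,0,0,4,0.1],[0,-0.015,-0.105,0,0,7,0.2],[0,-0.02,-0.14,0,0,10,0.3],[0,-0.025,-0.165,0,0,12,0.3],[0,-0.03,-0.176,0.01,0,12,0.3],[0,-0.039,-0.176,0.03,0,12,0.3],[0,-0.039,-0.176,0.036,0,12,0.3]]'; python3 steer.py '[[0,0,0,0,0,0,0],[0,0,0,0,0,0,0]]'; python3 - <<'E'
from g import *
T=cur(); o=T@np.linalg.inv(tool((15.8,0,6),0))
B=DECK@frame((59.5,-0.7,0),0); C=B@frame((-51,0,8),0); Ci=np.linalg.inv(C)
for n in("top","side"):
    P=shot(n,"ap_"+n); f=fit(P,"square",[*o[:3,3],-83],tilt=12,zmin=.09,reach=.008); b=fit(P,"bracket",[*B[:3,3],-83.35],tilt=12,zmin=.03,reach=.008)
    F=frame(f[0][:3],f[0][3],12); Bf=frame(b[0][:3],b[0][3],12)
    print(n,f,b,(np.linalg.inv(Bf@frame((-51,0,8),0))@F@np.array([-.065,0,0,1])*1e3).round(1))
D=lambda x,z: C@frame((65+x,0,z),0)@tool((15.8,0,6),0)
go(D(15,60),D(15,5),D(0,0))
E
```

```text
time_s: 23.7
tcp_pos: [0.6119, -0.1534, 0.1159]
ee_rot: [[0.115, -0.993, 0.02], [-0.971, -0.116, -0.207], [0.208, 0.005, -0.978]]
wrist_force: [-1.4, -0.2, -3.2]
gripper_width: 0.272
gripper_force: 30.0
time_s: 23.9
tcp_pos: [0.6145, -0.1547, 0.1206]
ee_rot: [[0.113, -0.993, 0.028], [-0.971, -0.116, -0.208], [0.21, -0.003, -0.978]]
wrist_force: [0.1, 0.3, -2.4]
gripper_width: 0.272
gripper_force: 30.0
top (array([ 614.6, -139.8,  112.3,  -83. ]), 662, np.float64(0.43)) (array([ 604. , -127.2,   37.4,  -88.1]), 1256, np.float64(0.97)) [  14.5    4.5   62.5 1000. ]
side (array([ 612.8, -141.4,  109.9,  -83.1]), 544, np.float64(0.61)) (array([ 608.8, -127.2,   34.3,  -83.6]), 1231, np.float64(0.8)) [  16.     1.8   62.9 1000. ]
t 24.0 F [ 0.9 -0.5 -3.2] q [  6.  26. -16.  16. -49. -10.] w 0.277
d [-0.0012, 0.0017, 0.0033] w [-0.3, -0.11, -0.05] rows>= 1.0
d [-0.0013, 0.002, 0.0583] w [-0.3, -0.11, -0.05] rows>= 2.0
d [-0.0163, 0.002, 0.0633] w [-0.3, -0.11, -0.05] rows>= 2.0
```

```bash
python3 steer.py '[[0,0,0.001,0.015,-0.1,0,0],[0,0,0.002,0.033,-0.2,0,0],[0,0,0.002,0.048,-0.3,-0.1,0],[0,0,0.002,0.055,-0.3,-0.1,0],[0,0,0.002,0.057,-0.3,-0.1,0],[0,0,0.002,0.057,-0.3,-0.1,0],[0,0,0.002,0.057,-0.3,-0.1,0]]'; python3 - <<'E'
from g import *
C=DECK@frame((59.5,-0.7,0),0)@frame((-51,0,8),0)
D=lambda x,z: C@frame((65+x,0,z),0)@tool((15.8,0,6),0)
go(D(15,5),D(15,0),D(0,0))
E
```

```text
time_s: 24.7
tcp_pos: [0.615, -0.166, 0.0657]
ee_rot: [[0.113, -0.993, 0.024], [-0.972, -0.116, -0.207], [0.208, -0.0, -0.978]]
wrist_force: [0.1, 1.4, -2.0]
gripper_width: 0.274
gripper_force: 30.0
t 24.7 F [ 0.1  1.4 -2. ] q [  5.  30. -19.  18. -42. -12.] w 0.274
d [-0.0006, 0.0003, 0.0013] w [-0.01, -0.01, 0.0] rows>= 1.0
d [-0.0006, 0.0003, 0.0063] w [-0.01, -0.01, 0.0] rows>= 1.0
d [-0.0156, 0.0003, 0.0063] w [-0.01, -0.01, 0.0] rows>= 1.0
```

```bash
python3 steer.py '[[0,0,0,0.002,0,0,0],[0,0,0,0.004,0,0,0],[0,0,0,0.005,0,0,0],[0,0,0,0.005,0,0,0]]'; python3 steer.py '[[0,0,0,0.001,0,0,0],[0,0,0,0.0015,0,0,0],[0,0,0,0.0015,0,0,0]]'
```

```text
time_s: 25.1
tcp_pos: [0.6145, -0.1671, 0.0599]
ee_rot: [[0.113, -0.993, 0.023], [-0.972, -0.116, -0.207], [0.208, 0.001, -0.978]]
wrist_force: [-0.8, -0.0, -2.2]
gripper_width: 0.273
gripper_force: 30.0
time_s: 25.4
tcp_pos: [0.6146, -0.1671, 0.0598]
ee_rot: [[0.114, -0.993, 0.023], [-0.971, -0.116, -0.207], [0.208, 0.001, -0.978]]
wrist_force: [-3.1, 3.0, 4.8]
gripper_width: 0.277
gripper_force: 30.0
```

Stock is on the foot. Next I slide downslope towards the upright.

```bash
python3 steer.py '[[0,-0.003,0,-0.0005,0,0,0],[0,-0.006,0,-0.0005,0,0,0],[0,-0.009,0,-0.0005,0,0,0],[0,-0.012,0,-0.0005,0,0,0],[0,-0.013,0,-0.0005,0,0,0],[0,-0.013,0,-0.0005,0,0,0]]'; python3 steer.py '[[0,-0.001,0,0,0,0,0],[0,-0.002,0,0,0,0,0],[0,-0.003,0,0,0,0,0],[0,-0.003,0,0,0,0,0]]'; python3 - <<'E'
from g import *
C=DECK@frame((59.5,-0.7,0),0)@frame((-51,0,8),0)
D=lambda x,z: C@frame((65+x,0,z),0)@tool((15.8,0,6),0)
go(D(0,0))
E
```

```text
time_s: 26.0
tcp_pos: [0.614, -0.1546, 0.0571]
ee_rot: [[0.114, -0.993, 0.025], [-0.971, -0.116, -0.207], [0.208, -0.001, -0.978]]
wrist_force: [0.6, -2.7, 6.6]
gripper_width: 0.271
gripper_force: 30.0
time_s: 26.4
tcp_pos: [0.6136, -0.1519, 0.0566]
ee_rot: [[0.114, -0.993, 0.025], [-0.971, -0.116, -0.207], [0.209, -0.0, -0.978]]
wrist_force: [-0.3, -2.8, 5.0]
gripper_width: 0.273
gripper_force: 30.0
t 26.4 F [-0.3 -2.8  5. ] q [  6.  30. -20.  19. -41. -14.] w 0.273
d [0.0001, 0.0005, 0.0003] w [-0.03, -0.04, 0.02] rows>= 1.0
```

Nominally at the corner with little force, so I push in further.

```bash
python3 steer.py '[[0,-0.001,0,0,0,0,0],[0,-0.002,0,0,0,0,0],[0,-0.003,0,0,0,0,0],[0,-0.003,0,0,0,0,0]]'; python3 steer.py '[[0,-0.001,0,0.001,0,0,0],[0,-0.002,0,0.002,0,0,0],[0,-0.002,0,0.002,0,0,0]]'; python3 - <<'E'
from g import *
C=DECK@frame((59.5,-0.7,0),0)@frame((-51,0,8),0)
D=lambda x,z: C@frame((65+x,0,z),0)@tool((15.8,0,6),0)
go(D(0,0)); print(r.sense()["moment"])
E
```

```text
time_s: 26.8
tcp_pos: [0.6133, -0.1514, 0.0565]
ee_rot: [[0.112, -0.993, 0.024], [-0.971, -0.115, -0.209], [0.211, 0.0, -0.978]]
wrist_force: [3.1, -13.3, 4.3]
gripper_width: 0.274
gripper_force: 30.0
time_s: 27.1
tcp_pos: [0.6134, -0.1513, 0.0564]
ee_rot: [[0.112, -0.993, 0.024], [-0.971, -0.115, -0.212], [0.213, 0.0, -0.977]]
wrist_force: [0.2, -17.7, 13.9]
gripper_width: 0.272
gripper_force: 30.0
t 27.1 F [  0.2 -17.7  13.9] q [  6.  30. -20.  19. -41. -14.] w 0.272
d [0.0008, 0.0004, 0.0003] w [0.02, -0.32, -0.05] rows>= 1.0
[-5.10677388 -0.28831801 -0.09771777]
```

```bash
python3 steer.py '[[0,-0.0005,0,0.001,0,0,0],[0,-0.001,0,0.002,0,0,0],[0,-0.001,0,0.003,0,0,0],[0,-0.001,0,0.003,0,0,0],[0,-0.001,0,0.003,0,0,0],[0,-0.001,0,0.003,0,0,0],[0,-0.001,0,0.003,0,0,0],[0,-0.001,0,0.003,0,0,0]]';python3 steer.py '[[0,0,0,0,0,0,0],[0,0,0,0,0,0,0],[0,0,0,0,0,0,0],[0,0,0,0,0,0,0],[0,0,0,0,0,0,0],[0,0,0,0,0,0,0],[0,0,0,0,0,0,0],[0,0,0,0,0,0,0]]'; python3 - <<'E'
from g import *
C=DECK@frame((59.5,-0.7,0),0)@frame((-51,0,8),0); B=DECK@frame((59.5,-0.7,0),0)
D=lambda x,z: C@frame((65+x,0,z),0)@tool((15.8,0,6),0)
go(D(0,0)); print(r.sense()["moment"]); shot("side","pr_side")
im=cv2.imread("pics/pr_side.png")[150:270,270:410]; cv2.imwrite("pics/c2.png",cv2.resize(im,None,fx=4.5,fy=4.5,interpolation=cv2.INTER_CUBIC))
E
```

```text
time_s: 27.9
tcp_pos: [0.6134, -0.1513, 0.0563]
ee_rot: [[0.112, -0.993, 0.025], [-0.97, -0.115, -0.214], [0.215, -0.0, -0.977]]
wrist_force: [-5.3, -15.6, 27.0]
gripper_width: 0.275
gripper_force: 30.0
time_s: 28.7
tcp_pos: [0.6134, -0.1513, 0.0563]
ee_rot: [[0.112, -0.993, 0.025], [-0.97, -0.115, -0.214], [0.215, -0.0, -0.977]]
wrist_force: [-5.2, -14.5, 26.2]
gripper_width: 0.274
gripper_force: 30.0
t 28.7 F [ -5.2 -14.5  26.2] q [  6.  30. -20.  19. -41. -14.] w 0.274
d [0.0008, 0.0004, 0.0002] w [-0.01, -0.43, -0.04] rows>= 1.0
[-5.25525027  1.40009879 -0.40829728]
```

View pics/c2.png

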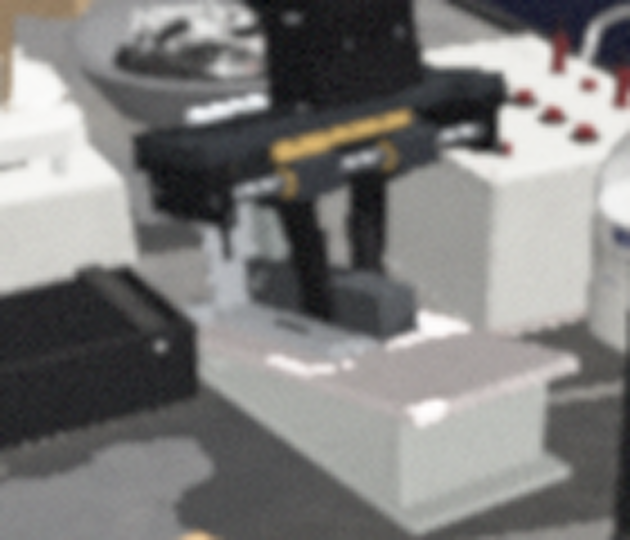

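The square's stock lies on the foot with the fingers on it at (310-380, 260), and the blade is against the upright at (235, 250). I'll press a bit firmer, ease off, then open.

```bash
python3 steer.py '[[0,-0.0015,0,0.0005,0,0,0],[0,-0.0025,0,0.001,0,0,0],[0,-0.0025,0,0.001,0,0,0],[0,-0.0025,0,0.001,0,0,0],[0,-0.0025,0,0.001,0,0,0],[0,-0.0025,0,0.001,0,0,0],[0,-0.0025,0,0.001,0,0,0],[0,-0.0025,0,0.001,0,0,0]]';python3 steer.py '[[0,0,0,0,0,0,0],[0,0,0,0,0,0,0],[0,0,0,0,0,0,0],[0,0,0,0,0,0,0],[0,0.001,0,-0.001,0,0,0],[0,0.002,0,-0.002,0,0,0],[0,0.003,0,-0.003,0,0,0],[0,0.003,0,-0.003,0,0,0]]'
```

```text
time_s: 29.55
tcp_pos: [0.6134, -0.1511, 0.0562]
ee_rot: [[0.112, -0.993, 0.025], [-0.97, -0.115, -0.216], [0.218, -0.0, -0.976]]
wrist_force: [-4.0, -22.2, 30.4]
gripper_width: 0.272
gripper_force: 30.0
time_s: 30.35
tcp_pos: [0.6133, -0.1511, 0.0563]
ee_rot: [[0.112, -0.993, 0.025], [-0.97, -0.115, -0.212], [0.214, -0.0, -0.977]]
wrist_force: [-1.6, -16.3, 16.9]
gripper_width: 0.273
gripper_force: 30.0
```

```bash
python3 steer.py '[[0.45,0,0,-0.0005,0,0,0],[0.45,0.001,0,-0.001,0,0,0],[0.45,0.002,0,-0.002,0,0,0],[0.5,0.003,0,-0.003,0,0,0],[0.5,0.003,0,-0.003,0,0,0],[0.5,0.003,0,-0.003,0,0,0]]';python3 steer.py '[[0.5,0,0,-0.01,0,0,0],[0.5,0,0,-0.03,0,0,0],[0.5,0,0,-0.06,0,0,0],[0.5,0,0,-0.1,0,0,0],[0.5,0,0,-0.15,0,0,0],[0.5,0,0,-0.19,0,0,0],[0.5,0,0,-0.22,0,0,0],[0.5,0,0,-0.22,0,0,0]]'; python3 - <<'E'
from g import *
B=DECK@frame((59.5,-0.7,0),0); S=B@frame((14,0,8),0); go()
for n in("top","side"):
    P=shot(n,"fin_"+n); b=fit(P,"bracket",[*B[:3,3],-83.35],tilt=12,zmin=.03,reach=.006); f=fit(P,"square",[*S[:3,3],-83.35],tilt=12,zmin=.055,reach=.006)
    print(n,b,f,*[(np.linalg.inv(DECK)@np.r_[q[0][:3]/1e3,1]*1e3).round(1)[:3] for q in(b,f)])
c=[cv2.imread("pics/fin_side.png")[160:270,280:400],cv2.imread("pics/fin_top.png")[110:210,195:330]]
cv2.imwrite("pics/c3.png",np.hstack([cv2.resize(x,(400,400),interpolation=cv2.INTER_CUBIC) for x in c]))
E
```

```text
time_s: 30.95
tcp_pos: [0.6123, -0.149, 0.0548]
ee_rot: [[0.114, -0.993, 0.022], [-0.972, -0.116, -0.207], [0.208, 0.002, -0.978]]
wrist_force: [-0.0, -0.9, -0.7]
gripper_width: 0.495
gripper_force: 0.0
time_s: 31.75
tcp_pos: [0.6098, -0.1029, 0.2771]
ee_rot: [[0.113, -0.993, 0.035], [-0.972, -0.118, -0.206], [0.208, -0.011, -0.978]]
wrist_force: [0.6, 0.2, 0.4]
gripper_width: 0.502
gripper_force: 0.0
t 31.75 F [0.6 0.2 0.4] q [ 11.  18.  -3.  13. -69.  -9.] w 0.502
top (array([ 609.5, -125.5,   37.5,  -84.3]), 1556, np.float64(0.99)) (array([ 613.4, -136.7,   48.2,  -83.3]), 1235, np.float64(0.61)) [59.1 -1.2  1.2] [72.6  1.4  9.3]
side (array([ 608.3, -126.8,   34.5,  -83.9]), 959, np.float64(0.92)) (array([ 611.2, -138. ,   44.9,  -82.9]), 723, np.float64(0.69)) [59.6 -2.5 -1.9] [73.  -0.9  5.9]
```

View pics/c3.png

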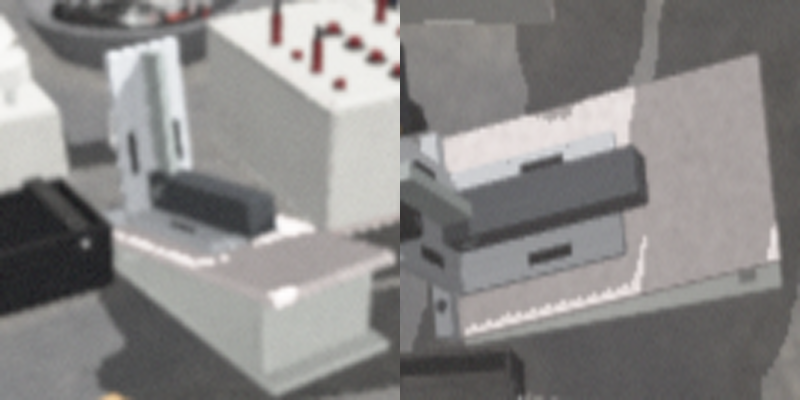

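Left panel: the square stands in the corner, blade along the upright at (160, 110). Right panel: foot and stock are parallel. I'll clear the arm for one last unobstructed check.

```bash
python3 steer.py '[[0.5,0.02,0.03,-0.02,0,0,0],[0.5,0.04,0.07,-0.04,0,0,0],[0.5,0.06,0.11,-0.06,0,0,0],[0.5,0.08,0.15,-0.06,0,0,0],[0.5,0.1,0.19,-0.06,0,0,0],[0.5,0.12,0.22,-0.06,0,0,0],[0.5,0.13,0.25,-0.06,0,0,0],[0.5,0.13,0.25,-0.06,0,0,0]]' | head -2; python3 - <<'E'
from g import *
B=DECK@frame((59.5,-0.7,0),0); S=B@frame((14,0,8),0)
M["both"]=M["bracket"]+[tuple(np.array(b)+[14,0,8]) for b in M["square"]]
for n in("top","side"):
    P=np.vstack([shot(n) for _ in range(4)])
    for nm,o,z in(("deck",DECK,.012),("both",B,.03),("square",S,.055)):
        o4=[*o[:3,3],-83.35]; res=[(fit(P,nm,o4,tilt=t,zmin=z,reach=.006)) for t in((12,) if nm!="square" else (11,12,13))]
        print(n,nm,res,(np.linalg.inv(DECK)@np.r_[res[0][0][:3]/1e3,1]*1e3).round(1)[:3])
    for nm,(x,y,h0) in dict(ring=(.496,-.411,.025),dish=(.473,-.348,.009)).items():
        for src in (P,cloud(dict(np.load(f"pics/{n}0.npz"))).reshape(-1,3)):
            Q=src[(np.hypot(src[:,0]-x,src[:,1]-y)<(.08 if nm=="ring" else .035))&(src[:,2]>h0)&(src[:,2]<.035)]; print(nm,Q[:,:2].mean(0).round(4))
go()
E
```

```text
time_s: 32.65
tcp_pos: [0.3689, -0.2476, 0.3559]
top deck [(array([605. , -67.5,  25.2, -83.3]), 15527, np.float64(0.97))] [-0.3  1.1  1.3]
top both [(array([ 611.9, -124.9,   37.5,  -83.1]), 12820, np.float64(0.7))] [58.8  1.3  1.3]
top square [(array([ 613.3, -135.5,   48.2,  -83. ]), 5501, np.float64(0.77)), (array([ 613.4, -136.4,   48.3,  -83. ]), 5508, np.float64(0.67)), (array([ 613.5, -137.4,   48.4,  -83. ]), 5496, np.float64(0.74))] [71.5  1.4  9.5]
ring [ 0.5159 -0.4564]
ring [ 0.5158 -0.4563]
dish [ 0.4565 -0.3275]
dish [ 0.4586 -0.3299]
side deck [(array([602.9, -69.1,  22. , -83.4]), 4631, np.float64(0.49))] [ 0.3 -1.2 -2.1]
side both [(array([ 609.7, -126.5,   34.1,  -83.2]), 6405, np.float64(0.77))] [59.4 -1.1 -2.3]
side square [(array([ 611.1, -137.4,   44.9,  -82.9]), 2866, np.float64(0.84)), (array([ 611.2, -138.1,   44.9,  -82.9]), 2868, np.float64(0.76)), (array([ 611.2, -138.8,   45. ,  -82.9]), 2870, np.float64(0.84))] [72.4 -1.   6. ]
ring [ 0.5042 -0.4449]
ring [ 0.5041 -0.4449]
dish [ 0.4575 -0.3452]
dish [ 0.4569 -0.3459]
t 33.05 F [-0.2 -0.2 -0.2] q [ -4.  -4. -18.  12. -74.   8.] w 0.5
```

```bash
python3 -c "
from station import r, camrig
print(r.finish_job())"
```

```text
the job is handed in; nothing more can be done
None
```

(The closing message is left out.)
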